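Set a desk coffee grinder's lid and hold it at half turn

TASK

Lift the lid of the desk coffee grinder up and off its hook, lower it into the grinder with its two lugs going down through the two slots until it sits flush on the rim, then twist it clockwise (seen from above) against the spring to the half-way ribs, midway between the slots and the lock. Finish while still gripping the lid and holding it at half way; never turn it so far that it clicks into its lock, and leave the pen pot, mouse and phone where they are.

Things in the scene. Friction and masses are not known exactly. Their poses are not given: they have to be found in the camera images.
- lid: Loose grey round lid, 130 to 210 g, metal handle loop on top. Origin: centre of the disc's underside, z up. Disc 88 mm across, 10 thick. Below it a plug 66 across, 16 deep, with two lugs along the lid's +y and -y out to 42 mm from the axis, 12 wide, 6 high (10 to 16 mm below the underside). Same after half a turn. At first it hangs level by its loop on the prong.
- lid_handle (a point): Grip point in the handle loop, on the lid's axis 42 mm above its origin. The loop stands over the lugs in the lid's y-z plane: two flat legs, outer faces at y = +25 and -25 mm (pinch across these 50 mm from above), 14 deep in x, 10 to 58 mm above the origin, 38 mm apart inside; a low gable joins them, underside 61 and top 68 mm up.
- hook_stand: Immovable stand. Origin: on the table below the hanging place. Wooden foot 180 x 90 x 14 mm; steel post 85 mm along its +x; at the post's top a round prong 8 mm thick runs to its -x, axis 215 mm up. The lid's y axis lies across the prong. To free the lid: raise it 20 to 35 mm (the disc meets the prong at 43), draw it at least 80 mm along the stand's -x, only then raise more.
- hook_seat (a point): Point on the prong's axis over the hook stand's origin, 215 mm above the table; the lid hangs up to 12 mm along the prong from it. The prong runs on to 28 mm in the stand's -x from here and ends in an upturned tip 38 mm out, its top 18 mm above the prong's axis.
- grinder: Black round coffee grinder fixed to the desk, 108 mm across (120 at the foot), rim 130 mm high. Origin: centre of its foot, z up. Raised ribs on the rim and outside at its +y and -y mark half way: half turned, the lid's y lies along the grinder's y. Lugs go in at slots 0.70 rad anticlockwise (from above) of the y axes; dark round studs 0.70 rad clockwise of them mark the lock.
- grinder_mouth (a point): Centre of the mouth, level with the rim; the lid's origin lies here when it is flush home. The aluminium lip is 8 mm thick with a 72 mm hole, cut by two opposite slots 22 mm wide, open to 47 mm from the axis. In the slots the lid's handle lies in line with them. Under the lip the lugs have 2 mm play in height; the plug has 3 mm all round.
- switch_ring (a joint): Sprung ring under the lip; rad, 0 at rest, grows as the lid turns clockwise. The lugs meet it after about 0.14 rad of turn from the slots' middle, so it reads the turn less 0.14: about 0.56 at the half-way ribs. It pushes back 0.05 to 0.25 N m and returns the lid if let go. The lugs touch the sprung lock pawls at about 0.83, then ride over them; past 1.05 counts as clicked.
- pen_pot: Black pot of pens, 72 mm across, pot 95 mm high, pens to 140 mm. Origin: centre of its underside. To be left alone.
- mouse: Black computer mouse, 105 x 60 x 33 mm. Origin: centre of its underside. To be left alone.
- phone: Flat black phone, 72 x 150 x 9 mm. Origin: centre of its underside. To be left alone.

How it is judged:
By the outcome, as a careful person would: the job done as asked, in the order asked, and still so for the second after the job is handed in, while the arm keeps its last pose, push and grip.
It also fails if it takes over 48 s, if anything falls off the work surface, if the arm or the gripper's body presses on something with over 40 N, if the wrist force passes 120 N, or if a joint passes its speed limit or range.

ROBOT

A 6-joint arm with a two-finger parallel gripper is mounted at the origin on the work surface. World frame = base frame: x ahead of the robot, y to its left, z up, the work surface at z = 0. Lengths are in m, angles in rad, forces in N, time in s.
With the tool pointing down it reaches from about 0.35 to 0.775 m from the base axis. Payload 5.5 kg.
Tool frame: the origin (TCP) lies at the very end of the fingers, on their centre line; the grasp point (between the pads) lies 19 mm behind it; x points along the fingers, y is the direction in which the jaws open and shut, and the axes are right-handed (so a half turn about x gives the same grasp; the last joint's range is limited). The gripper opens to 85 mm and grips with 20 to 120 N. Pads are 22 mm wide; open, the fingers measure 114 mm over their backs; the gripper's body (76 mm by 85 mm) begins 54 mm behind the grasp point. The pads swing forward as they close: fully open they stand 13 mm farther back than shut.
Start: joints at [1.09, 0.313, 0.046, 1.304, 0, 1.431], TCP at [0.192, 0.542, 0.198] pointing down, gripper open.
Joint ranges: [-2.76, 2.76], [-0.86, 1.69], [-1.03, 1.26], [-2.2, 2.34], [-1.47, 1.5], [-3.14, 3.14]. Speed limits (rad/s): [2.57, 2.57, 3.14, 3.14, 3.14, 3.14].

INTERFACE

Orientations are given as a unit quaternion [x, y, z, w].
In Python, from cell import monitor, viewer, env gives the robot as it stands.
- The arm moves only by the shell command python3 -m crank 'ROWS'. ROWS is JSON, a list that holds one entry, the list of rows, each a list of 5 numbers: the shift along the tool's x, y, z in mm, then the turn about the tool's x in degrees, then the opening, from -1 (shut) to 1 (fully open). In form: [[[dx, dy, dz, turn, fingers], ...]]. A call has exactly 8 rows; each row shifts and turns the commanded pose from where the row before left it, along the tool's axes as they then stand; what a row does not reach is not made up. A row lasts 1/8 s, in which the tool goes at most 62.5 mm and 10.7 degrees, less where a joint would pass 70% of its speed; a pose out of reach is approached as far as the arm can. A call with a gripper value outside its range is refused whole. The fingers move at their own pace and stop on an object; the grip force is fixed at half the most. Time passes only in rows, so rows that do not move let the fingers close, or fill a call up. It gives the time, the measured TCP pose, the force and the opening at its end, in the units of the state.
- monitor.state(): the state, without advancing time (a new reading comes with each control period).
- viewer.grab_frame(name): name is "scene" or "top" or "wrist"; returns the picture (420x560x3 uint8, red, green, blue); there is no depth.
- viewer.get_calibration(name): a dict with "fx", "fy", "cx", "cy" (pixels), "rvec" (rotation vector, rad) and "tvec" (3), from world to camera coordinates, as OpenCV has them. Camera axes: x right, y down, z forward; pixel columns grow to the right and rows downward; lengths in m; the calibration is good to about 2 mm. A picture is of the moment at which its call begins: read the wrist's pose just before it. get_calibration takes no time and is no camera call; for the wrist camera it gives the pose at the moment of the call.
- env.hand_in(): hands the job in, once; it reports no verdict.
Trained networks look in the newest picture that a camera, given by its name, has taken for a name from the list of things; names that differ only in an ending like _2 or _b are one class to them, and where a whole thing is asked for, a point or a joint stands for the part that bears it (a point fixed in the world has none). Each returns a list of dicts, best first, with "confidence" (0 to 1); they miss things now and then, are a little off and sometimes report something else, mostly with a low value. They report only what shows in the picture. A call takes as long as a camera call.
- viewer.search_frame(target, camera): "bbox" ([left, top, right, bottom] in pixels, round what is visible of it).
- viewer.trace(target, camera): "mask" (420x560 bool, what is visible of it) and "bbox" ([left, top, right, bottom] in pixels, round what is visible of it).
The state is a dict: "clock": time; "joints": joint angles; "qd": joint speeds; "joint_efforts": joint torques, N m; "tool_pos": TCP position; "orientation": TCP orientation; "force": force on the tool from outside, world axes, zero at the start; "wrist_torque": the same for the moment, N m; "opening": finger opening in m.
Only numpy, scipy, OpenCV 4.12 (cv2) and the standard library are available. Lean on these libraries where they do the work, as an engineer would, in place of code of your own. Each camera call takes 0.05 s, during which the arm holds its last target.

## Working session

There is one attempt and no reset: what is moved stays moved. The work goes in short steps, Python scripts to look and compute and a shell command to move; the robot and the scene stay as the last step left them, time stands still between calls to the robot, and variables do not carry over. Pictures are saved under pics/ and viewed, and the job is handed in when it is done.

```bash
ls; mkdir -p pics
cat > h.py <<'E'
import numpy as np, cv2
from scipy.spatial.transform import Rotation as R
from cell import monitor, viewer, env
def cal(n):
    c=viewer.get_calibration(n); K=np.array([[c['fx'],0,c['cx']],[0,c['fy'],c['cy']],[0,0,1.]])
    return K,np.array(c['rvec'],float).ravel(),np.array(c['tvec'],float).ravel()
def proj(n,P,c=None):
    K,r,t=c or cal(n); return cv2.projectPoints(np.array(P,float).reshape(-1,1,3),r,t,K,None)[0].reshape(-1,2)
def unproj(n,uv,z,c=None):
    K,r,t=c or cal(n); M=R.from_rotvec(r).as_matrix(); o=-M.T@t
    out=[]
    for u,v in np.array(uv,float).reshape(-1,2):
        d=M.T@np.linalg.inv(K)@[u,v,1]; out.append(o+d*(z-o[2])/d[2])
    return np.array(out)
def save(n,f):
    im=viewer.grab_frame(n); cv2.imwrite('pics/'+f,im[:,:,::-1]); return im
def st():
    s=monitor.state(); M=R.from_quat(s['orientation']).as_matrix()
    print('t',round(s['clock'],3),'tcp',np.round(s['tool_pos'],4),'x',np.round(M[:,0],3),'y',np.round(M[:,1],3),'F',np.round(s['force'],1),'T',np.round(s['wrist_torque'],2),'op',round(s['opening'],4),'q',np.round(s['joints'],3)); return s,M
E
python3 - <<'E'
from h import *
st()
for n in ['scene','top','wrist']:
    save(n,n+'0.png')
    K,r,t=cal(n); print(n,K[0,0],K[0,2],K[1,2], -R.from_rotvec(r).as_matrix().T@t)
E
```

```text
pics
t 0.0 tcp [0.1919 0.5414 0.197 ] x [-0.001 -0.002 -1.   ] y [ 0.334  0.942 -0.002] F [-0.8 -0.7  0.3] T [-0.02  0.    0.05] op 0.0855 q [1.09  0.314 0.045 1.304 0.    1.431]
scene 404.6232659924992 281.86864191246286 208.06695420511443 [1.06557288 0.12520541 0.6777581 ]
top 474.5758175135161 287.68448123192513 212.50663083773182 [ 0.50669287 -0.01484338  1.02204018]
wrist 329.9087152027282 278.7768658550188 213.60879256477074 [0.12365874 0.56582101 0.3725451 ]
```

View pics/scene0.png

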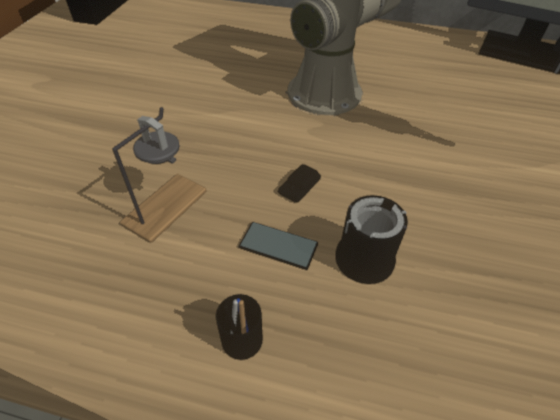

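View pics/top0.png

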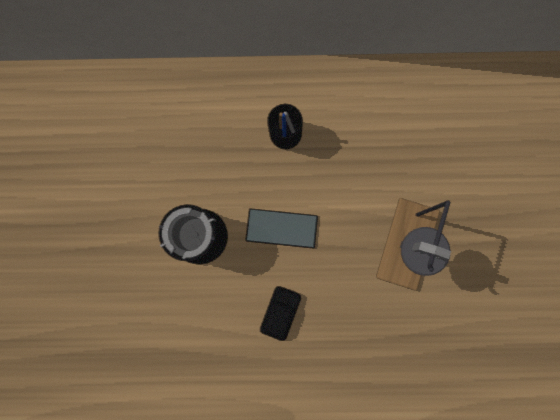

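View pics/wrist0.png

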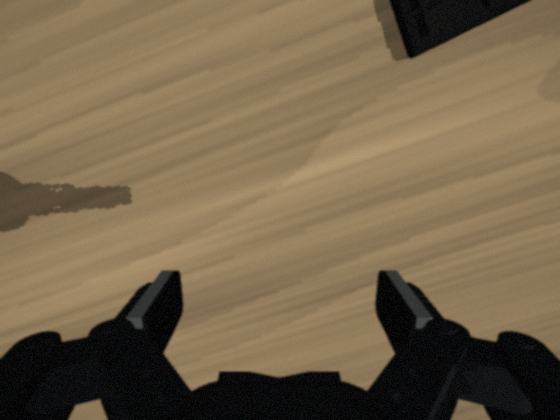

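Run:
```python
from h import *
t=cv2.imread('pics/top0.png'); s=cv2.imread('pics/scene0.png')
cv2.imwrite('pics/c1.png',cv2.resize(t[185:305,365:515],None,fx=5,fy=5,interpolation=cv2.INTER_CUBIC))
cv2.imwrite('pics/c2.png',cv2.resize(t[195:275,145:245],None,fx=7,fy=7,interpolation=cv2.INTER_CUBIC))
cv2.imwrite('pics/c3.png',cv2.resize(s[100:245,100:220],None,fx=4,fy=4,interpolation=cv2.INTER_CUBIC))
cv2.imwrite('pics/c4.png',cv2.resize(s[190:285,325:415],None,fx=6,fy=6,interpolation=cv2.INTER_CUBIC))
for n in ['top','scene']:
    for k in ['lid','hook_stand','grinder']:
        d=viewer.trace(k,n)
        print(n,k,[(round(e['confidence'],2),np.round(e['bbox'],1)) for e in d[:2]])
        if d: np.save(f'pics/m_{n}_{k}.npy',d[0]['mask'])
```

```text
top lid [(0.79, array([400.6, 226.2, 448.5, 278.6]))]
top hook_stand [(0.87, array([376.3, 195.8, 452.4, 292. ]))]
top grinder []
scene lid [(0.74, array([131.6, 115.8, 177.2, 165.2]))]
scene hook_stand [(0.74, array([114. , 107.3, 209.8, 241. ]))]
scene grinder [(0.67, array([336.7, 197.6, 410.3, 284.2]))]
```

View pics/c1.png

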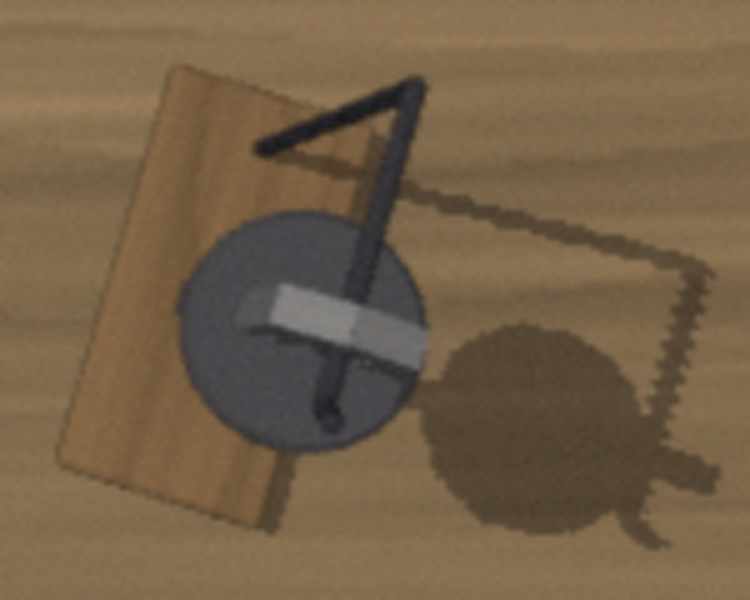

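View pics/c2.png

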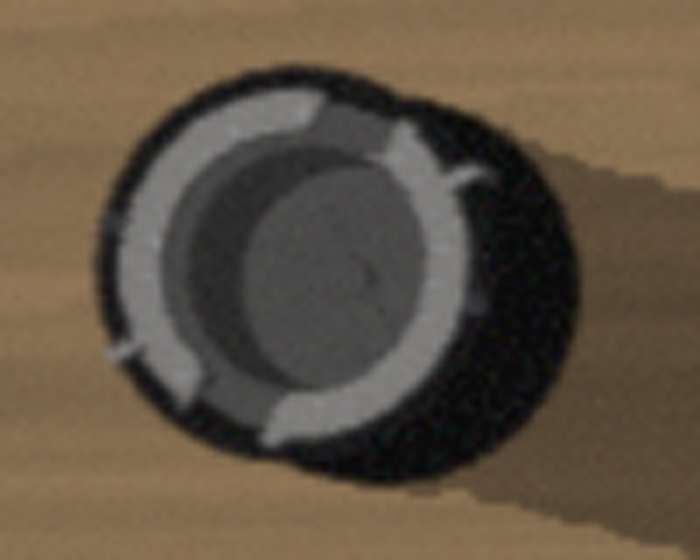

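View pics/c3.png

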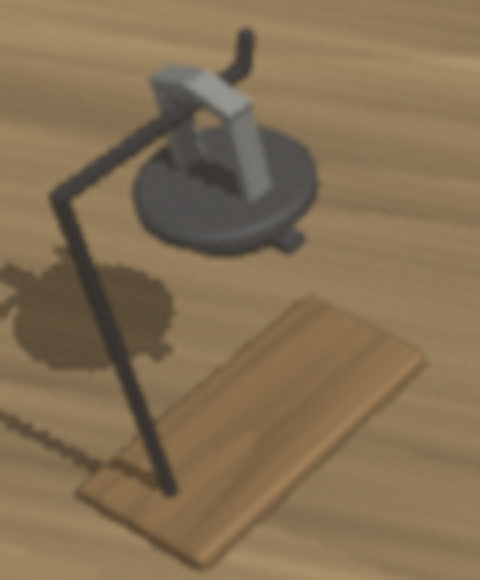

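View pics/c4.png

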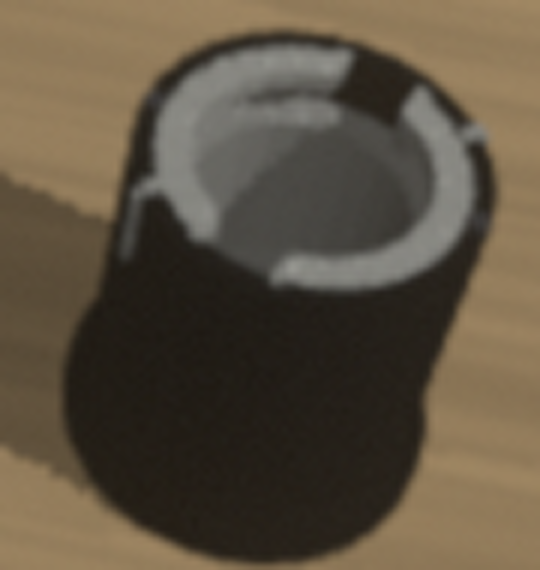

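```bash
cat > fit.py <<'E'
from h import *
from scipy.optimize import least_squares
ct,cs=cal('top'),cal('scene')
# stand
T=np.array([[400,198],[376.6,277.4],[418.6,291.4]]); S=np.array([[206,189],[177.5,174],[120,222.5],[151,240]])
print('T',np.round(unproj('top',T,.014,ct)[:,:2],4).tolist()); print('S',np.round(unproj('scene',S,.014,cs)[:,:2],4).tolist())
for n,c,w in (('top',ct,(145,195,245,275)),('scene',cs,(325,190,415,285))):
    im=cv2.imread(f'pics/{n}0.png'); g=cv2.cvtColor(im,cv2.COLOR_BGR2HSV)
    m=((g[...,1]<45)&(g[...,2]>105)).astype(np.uint8)
    q=np.zeros_like(m); q[w[1]:w[3],w[0]:w[2]]=m[w[1]:w[3],w[0]:w[2]]
    pts=np.argwhere(q)[:,::-1].astype(float)
    W=unproj(n,pts,.13,c)[:,:2]
    h=cv2.convexHull(W.astype(np.float32)).reshape(-1,2)
    # robust circle r=47
    f=lambda p:np.hypot(*(h-p).T)-.047
    r=least_squares(f,h.mean(0),loss='soft_l1',f_scale=.001); print(n,len(pts),'ctr',r.x,np.round(f(r.x)*1e3,1))
print('T slot corners'); 
for z,uv in ((.13,[[325,92],[400,123],[270,445],[187,407],[490,172],[448,183],[107,352],[140,340]]),):
    P=unproj('top',np.array(uv)/7+[145,195],z,ct); print(np.round(P[:,:2],4).tolist())
uv=[[345,55],[410,95],[275,280],[212,240],[480,130],[150,185]]
P=unproj('scene',np.array(uv)/6+[325,190],.13,cs); print(np.round(P[:,:2],4).tolist())
E
python3 fit.py
```

```text
T [[0.6411, -0.2473], [0.4736, -0.1916], [0.4433, -0.2784]]
S [[0.4818, -0.188], [0.453, -0.2703], [0.6207, -0.3265], [0.6462, -0.2431]]
top 611 ctr [0.56658215 0.18422487] [-0.5 -0.8 -0.7 -0.8 -0.4 -0.9 -1.3 -1.  -0.9 -0.8  7.4  6.5 -2.2 -0.5
 -0.6 -1.  -1.  -1.2 -1.4 -0.7 -1.3 -0.9 -0.7 -0.7  7.5  1.  -0.7 -0.7
 -0.6]
scene 714 ctr [0.56969419 0.1842295 ] [-0.4 -0.6 -1.3 -1.3 -1.1 -0.8 -0.5 -0.4 -1.4 -1.1 -0.7 -1.2 -0.5  7.6
  8.6  0.7 -0.7 -0.4 -0.8 -1.5 -1.2 -0.9 -1.2 -1.1 -1.1 -0.6 -0.9 -0.6
 -0.5  3.9  4.6 -0.4]
T slot corners
[[0.6124, 0.1747], [0.6036, 0.1543], [0.5174, 0.1888], [0.5279, 0.2112], [0.59, 0.1299], [0.5872, 0.1413], [0.543, 0.2329], [0.546, 0.2241]]
[[0.524, 0.191], [0.5356, 0.2116], [0.6175, 0.1789], [0.6076, 0.1597], [0.5445, 0.233], [0.5916, 0.1396]]
```

Run:
```python
from h import *
ct,cs=cal('top'),cal('scene')
print(unproj('top',[[365+352/5,185+327/5]],.224,ct), unproj('top',[[365+303/5,185+331/5]],.165,ct))
print(unproj('scene',[[100+204/4,100+90/4]],.224,cs), unproj('scene',[[100+227/4,100+184/4]],.166,cs))
print('prong top', unproj('top',[[365+413/5,185+85/5],[365+328/5,185+420/5]],.215,ct),unproj('scene',[[100+62/4,100+194/4],[100+243/4,100+70/4]],.215,cs))
s,M=st(); 
K,r,t=cal('wrist'); Rw=R.from_rotvec(r).as_matrix(); print('cam in tool',M.T@(-Rw.T@t-s['tool_pos'])); print(M.T@Rw.T)
```

```text
[[ 0.52379951 -0.25441122  0.224     ]] [[ 0.52388956 -0.25451252  0.165     ]]
[[ 0.5338424  -0.24689203  0.224     ]] [[ 0.53126834 -0.25025811  0.166     ]]
prong top [[ 0.6061002  -0.28177559  0.215     ]
 [ 0.49289511 -0.24758418  0.215     ]] [[ 0.60727629 -0.27997407  0.215     ]
 [ 0.50429078 -0.24362369  0.215     ]]
t 0.45 tcp [0.1922 0.5419 0.1979] x [-0. -0. -1.] y [ 0.334  0.942 -0.   ] F [-0.4  0.1  0.8] T [ 0.04 -0.04 -0.02] op 0.0854 q [ 1.09   0.313  0.046  1.304 -0.     1.431]
cam in tool [-0.17529532 -0.00021067 -0.07255392]
[[ 5.32798640e-05 -2.89473931e-01  9.57185896e-01]
 [ 9.99999872e-01  4.97759378e-04  9.48702935e-05]
 [-5.03910734e-04  9.57185768e-01  2.89473921e-01]]
```

```bash
python3 -m crank '[[[-12,-40,36,0,1],[-12,-40,36,0,1],[-12,-40,36,0,1],[-12,-40,36,0,1],[-12,-40,36,0,1],[-12,-40,36,0,1],[-12,-40,36,0,1],[-12,-40,36,0,1]]]'
```

```text
clock: 1.45
tool_pos: [0.3571, 0.1425, 0.2946]
orientation: [0.12, 0.696, -0.12, 0.697]
force: [1.4, -0.3, 0.4]
opening: 0.0859
```

```bash
python3 -m crank '[[[0,-40,36,0,1],[0,-40,36,0,1],[0,-40,36,0,1],[0,-40,36,0,1],[0,-40,36,0,1],[0,-40,36,0,1],[0,-20,30,0,1],[0,0,0,0,1]]]'; python3 -c "
from h import *
st()"
```

```text
clock: 2.45
tool_pos: [0.5024, -0.1853, 0.2927]
orientation: [0.121, 0.697, -0.121, 0.696]
force: [0.4, 0.2, 0.1]
opening: 0.0854
t 2.45 tcp [ 0.5024 -0.1853  0.2927] x [-0.001  0.    -1.   ] y [0.337 0.942 0.   ] F [0.4 0.2 0.1] T [0.   0.05 0.02] op 0.0854 q [-0.503  0.229  0.164  1.506  0.    -0.16 ]
```

```bash
python3 -m crank '[[[-1,-20,15,-1,1],[-1,-20,15,0,1],[-1,-16,15,0,1],[0,0,0,0,1],[0,0,0,0,1],[0,0,0,0,1],[0,0,0,0,1],[0,0,0,0,1]]]'; python3 -c "
from h import *
st()
print(viewer.get_calibration('wrist'));im=save('wrist','w1.png')
d=viewer.trace('lid','wrist');print([(e['confidence'],e['bbox']) for e in d])"
```

```text
clock: 3.45
tool_pos: [0.526, -0.2503, 0.2971]
orientation: [0.114, 0.698, -0.114, 0.698]
force: [0.0, -0.4, 0.0]
opening: 0.0856
t 3.45 tcp [ 0.526  -0.2503  0.2971] x [ 0. -0. -1.] y [0.317 0.948 0.   ] F [ 0.  -0.4  0. ] T [-0.   -0.01 -0.01] op 0.0856 q [-0.582  0.327  0.305  1.549  0.    -0.259]
{'fx': 329.9087152027282, 'fy': 329.9087152027282, 'cx': 278.7768658550188, 'cy': 213.60879256477074, 'rvec': array([-2.34715457, -1.69053523, -0.25030054]), 'tvec': array([ 0.07092716, -0.62082388,  0.30563171])}
[(0.65, [231.5, 151.0, 319.3, 238.3])]
```

View pics/w1.png

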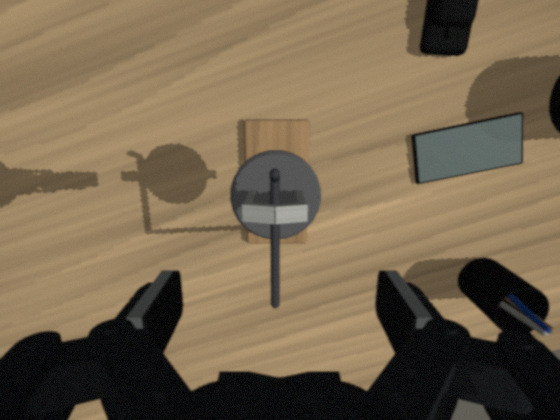

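Run:
```python
from h import *
im=cv2.imread('pics/w1.png')
cv2.imwrite('pics/w1c.png',cv2.resize(im[110:320,200:350],None,fx=2.8,fy=2.8,interpolation=cv2.INTER_CUBIC))
c=cal('wrist'); s,M=st()
for uv,z in (([276,194],.167),([275,214],.224),([275,173],.233),([275,303],.215),([245,120],.014),([309,120],.014)):
    P=unproj('wrist',[uv],z,c)[0]; print(uv,np.round(P,4),'tool',np.round(1e3*M.T@(P-s['tool_pos']),1))
```

```text
t 3.55 tcp [ 0.5261 -0.2505  0.297 ] x [ 0.  0. -1.] y [0.318 0.948 0.   ] F [ 0.2  0.2 -1.4] T [-0.   -0.03  0.05] op 0.0853 q [-0.582  0.327  0.306  1.549  0.    -0.259]
[276, 194] [ 0.5255 -0.2533  0.167 ] tool [130.   -2.8   0.3]
[275, 214] [ 0.5278 -0.2544  0.224 ] tool [73.  -3.2  2.8]
[275, 173] [ 0.4956 -0.2434  0.233 ] tool [ 64.   -3.  -31.2]
[275, 303] [ 0.6086 -0.2818  0.215 ] tool [82.  -3.5 88.1]
[245, 120] [ 0.4504 -0.273   0.014 ] tool [283.  -45.4 -64.7]
[309, 120] [ 0.4775 -0.1919  0.014 ] tool [283.   40.2 -64.7]
```

View pics/w1c.png

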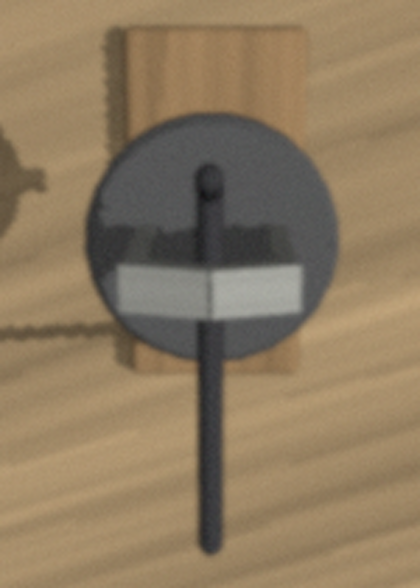

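```bash
python3 -m crank '[[[10,-3,1.5,0,1],[20,0,0,0,1],[20,0,0,0,1],[20,0,0,0,1],[20,0,0,0,1],[20,0,0,0,1],[6,0,0,0,1],[0,0,0,0,1]]]'; python3 -c "
from h import *
st()
im=save('wrist','w2.png')
im=save('scene','s2.png')
cv2.imwrite('pics/s2c.png',cv2.resize(im[60:240,60:260,::-1],None,fx=3.3,fy=3.3))"
```

```text
clock: 4.55
tool_pos: [0.5263, -0.254, 0.1804]
orientation: [0.114, 0.698, -0.114, 0.698]
force: [-0.2, 0.3, 0.1]
opening: 0.0853
t 4.55 tcp [ 0.5263 -0.254   0.1804] x [-0.001  0.001 -1.   ] y [0.318 0.948 0.   ] F [-0.2  0.3  0.1] T [-0.03 -0.04  0.02] op 0.0853 q [-0.587  0.337  0.037  1.272  0.    -0.264]
```

View pics/w2.png

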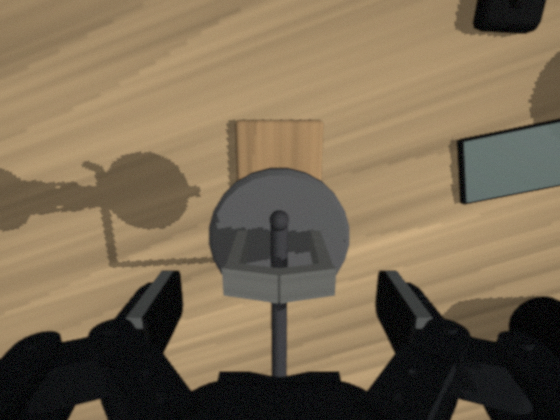

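View pics/s2c.png

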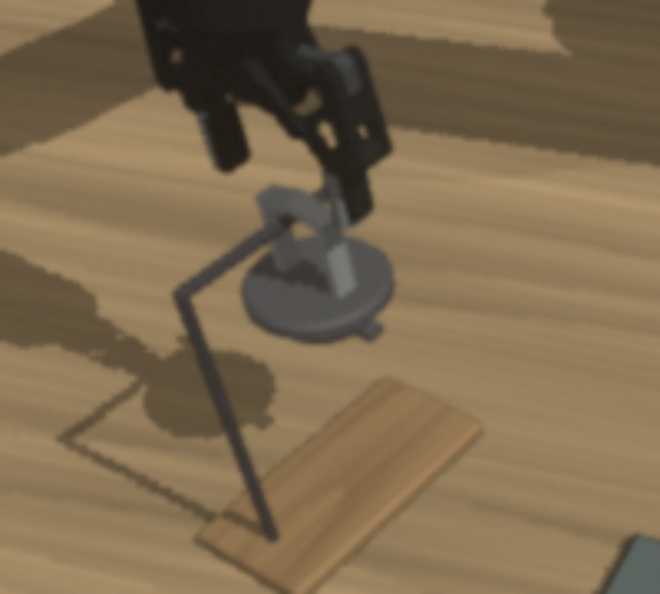

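Run:
```python
from h import *
c=cal('wrist'); s,M=st()
print(proj('wrist',[s['tool_pos'],s['tool_pos']-M[:,0]*.019],c), proj('scene',[s['tool_pos'],s['tool_pos']-M[:,0]*.019]))
# predicted lid points for the lid frame; adjust
L=np.array([.5263,-.254,.158]); ax=M[:,2]; ay=M[:,1]; az=np.array([0,0,1.])
def pt(x,y,z): return L+(x*ax+y*ay+z*az)/1e3
for nm,p in dict(dl=(0,-44,10),dr=(0,44,10),dfar=(-44,0,10),g1=(-7,-25,61),g2=(-7,25,61),g3=(7,0,68),g4=(-7,0,68)).items():
    print(nm,np.round(proj('wrist',[pt(*p)],c),1),np.round((proj('scene',[pt(*p)])-[60,60])*3.3,0))
```

```text
t 4.65 tcp [ 0.5269 -0.2543  0.1816] x [ 0.001 -0.001 -1.   ] y [ 0.318  0.948 -0.   ] F [-1.4  0.6  0.9] T [-0.05 -0.03 -0.01] op 0.0856 q [-0.587  0.337  0.039  1.272  0.    -0.263]
[[279.09161867 246.2907883 ]
 [279.1245516  260.40885189]] [[154.04409736 137.90810403]
 [151.83432395 129.90756395]]
dl [[207.3 236.6]] [[263. 249.]]
dr [[351.3 236.7]] [[372. 302.]]
dfar [[279.4 164.6]] [[368. 236.]]
g1 [[224.7 262.2]] [[274. 183.]]
g2 [[334.1 262.2]] [[339. 213.]]
g3 [[279.4 297.4]] [[285. 200.]]
g4 [[279.5 269.1]] [[303. 187.]]
```

```bash
python3 -m crank '[[[0,0,1.5,0,1],[0,0,0,0,0],[0,0,0,0,-0.3],[0,0,0,0,-1],[0,0,0,0,-1],[0,0,0,0,-1],[0,0,0,0,-1],[0,0,0,0,-1]]]'; python3 -c "
from h import *
st()
im=save('wrist','w3.png')
im=save('scene','s3.png')
cv2.imwrite('pics/s3c.png',cv2.resize(im[60:240,60:260,::-1],None,fx=3.3,fy=3.3))"
```

```text
clock: 5.65
tool_pos: [0.5283, -0.2547, 0.1821]
orientation: [0.114, 0.697, -0.114, 0.698]
force: [-1.3, 1.1, 4.9]
opening: 0.047
t 5.65 tcp [ 0.5283 -0.2547  0.1821] x [ 0.001 -0.001 -1.   ] y [ 0.318  0.948 -0.   ] F [-1.3  1.1  4.9] T [ 0.12  0.24 -0.05] op 0.047 q [-0.586  0.339  0.043  1.274 -0.    -0.263]
```

View pics/w3.png

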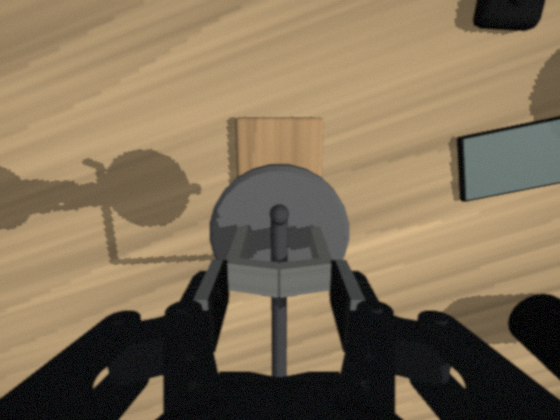

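View pics/s3c.png

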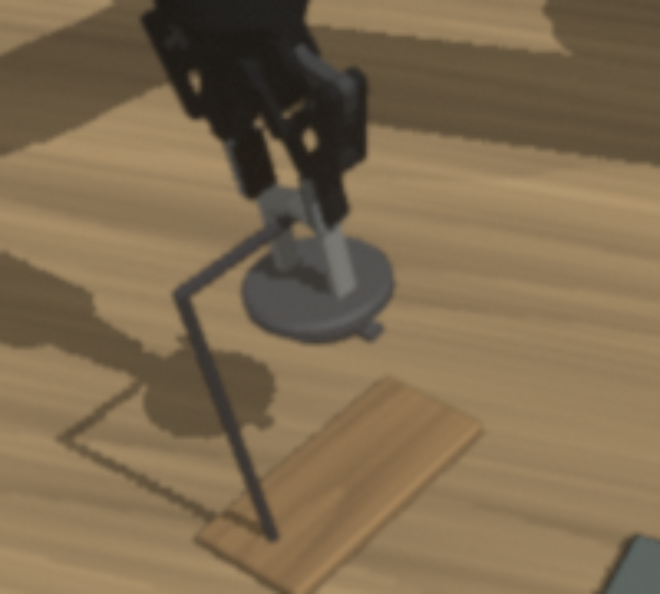

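Run:
```python
from h import *
c=cal('wrist'); s,M=st()
L=np.array(s['tool_pos']); L[2]=.158; ax=M[:,2]; ay=M[:,1]; az=np.array([0,0,1.])
def pt(x,y,z): return L+(x*ax+y*ay+z*az)/1e3
for y in (25,32):
  for x in (-7,7,11):
    for z in (10,23,30,40,50,58):
      print((x,y,z),np.round(proj('wrist',[pt(x,y,z)],c)[0],0),np.round((proj('scene',[pt(x,y,z)])[0]-[60,60])*3.3,0))
im=cv2.imread('pics/s3.png'); cv2.imwrite('pics/s3d.png',cv2.resize(im[90:170,120:190],None,fx=7,fy=7,interpolation=cv2.INTER_CUBIC))
im=cv2.imread('pics/w3.png'); cv2.imwrite('pics/w3d.png',cv2.resize(im[150:350,180:380],None,fx=3,fy=3,interpolation=cv2.INTER_CUBIC))
```

```text
t 5.75 tcp [ 0.5283 -0.2547  0.1822] x [ 0.001 -0.001 -1.   ] y [ 0.318  0.948 -0.   ] F [-1.  -0.4  5.4] T [0.14 0.3  0.04] op 0.0471 q [-0.586  0.339  0.043  1.274 -0.    -0.263]
(-7, 25, 10) [320. 227.] [354. 286.]
(-7, 25, 23) [323. 234.] [349. 268.]
(-7, 25, 30) [325. 239.] [347. 259.]
(-7, 25, 40) [327. 246.] [343. 245.]
(-7, 25, 50) [330. 253.] [340. 230.]
(-7, 25, 58) [333. 260.] [337. 219.]
(7, 25, 10) [319. 248.] [337. 299.]
(7, 25, 23) [322. 257.] [332. 281.]
(7, 25, 30) [324. 262.] [330. 272.]
(7, 25, 40) [326. 270.] [326. 258.]
(7, 25, 50) [329. 279.] [322. 243.]
(7, 25, 58) [331. 287.] [319. 232.]
(11, 25, 10) [319. 254.] [332. 302.]
(11, 25, 23) [322. 263.] [327. 285.]
(11, 25, 30) [323. 268.] [325. 275.]
(11, 25, 40) [326. 277.] [321. 261.]
(11, 25, 50) [328. 286.] [317. 247.]
(11, 25, 58) [331. 294.] [314. 235.]
(-7, 32, 10) [332. 227.] [363. 290.]
(-7, 32, 23) [335. 234.] [358. 272.]
(-7, 32, 30) [337. 239.] [356. 263.]
(-7, 32, 40) [341. 246.] [353. 249.]
(-7, 32, 50) [344. 253.] [349. 235.]
(-7, 32, 58) [348. 260.] [346. 223.]
(7, 32, 10) [331. 248.] [346. 303.]
(7, 32, 23) [334. 257.] [341. 286.]
(7, 32, 30) [336. 262.] [339. 276.]
(7, 32, 40) [339. 270.] [335. 262.]
(7, 32, 50) [343. 279.] [331. 248.]
(7, 32, 58) [346. 287.] [328. 236.]
(11, 32, 10) [330. 254.] [341. 307.]
(11, 32, 23) [334. 263.] [336. 289.]
(11, 32, 30) [336. 268.] [334. 280.]
(11, 32, 40) [339. 277.] [330. 266.]
(11, 32, 50) [342. 286.] [326. 252.]
(11, 32, 58) [345. 294.] [323. 240.]
```

View pics/s3d.png

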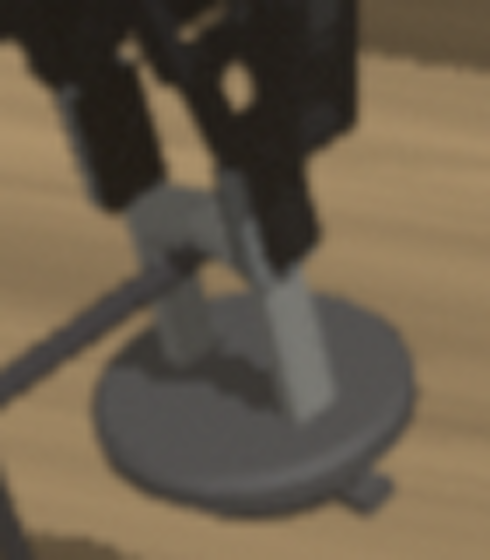

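View pics/w3d.png

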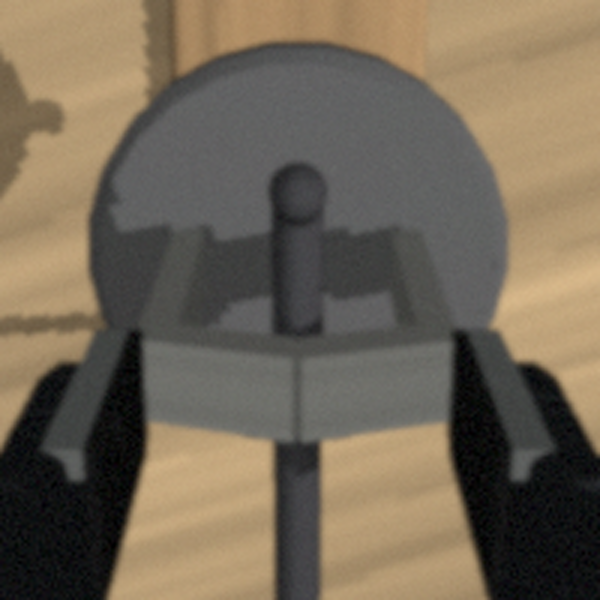

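```bash
python3 -m crank '[[[0,0,0,0,0.2],[0,0,0,0,0.2],[0,0,0,0,0.2],[4,0,0,0,0.2],[4,0,0,0,0.2],[3,0,0,0,0.2],[0,0,0,0,0.2],[0,0,0,0,0.2]]]'; python3 -c "
from h import *
st()
im=save('wrist','w4.png')
im=save('scene','s4.png')
cv2.imwrite('pics/s4c.png',cv2.resize(im[90:170,120:190,::-1],None,fx=7,fy=7))"
```

```text
clock: 6.75
tool_pos: [0.5295, -0.2552, 0.172]
orientation: [0.113, 0.696, -0.114, 0.699]
force: [0.5, 1.1, 10.1]
opening: 0.051
t 6.75 tcp [ 0.5295 -0.2552  0.172 ] x [ 0.004 -0.002 -1.   ] y [ 0.318  0.948 -0.001] F [ 0.5  1.1 10.1] T [ 0.16 -0.06  0.03] op 0.051 q [-5.860e-01  3.420e-01  2.300e-02  1.247e+00  1.000e-03 -2.630e-01]
```

View pics/w4.png

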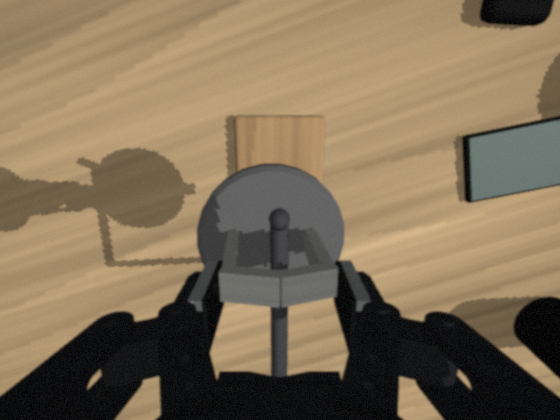

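View pics/s4c.png

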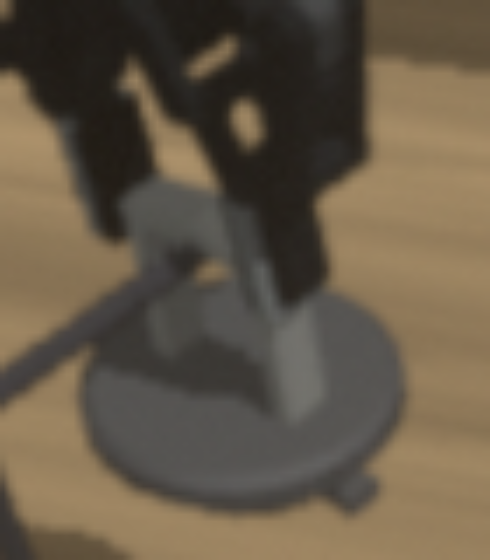

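```bash
python3 -m crank '[[[-1,0,0,0,0.6],[0,0,0,0,0.6],[0,0,0,0,0.6],[0,0,0,0,0.6],[0,0,0,0,0.6],[0,0,0,0,0.6],[0,0,0,0,0.6],[0,0,0,0,0.6]]]'; python3 -c "
from h import *
st()
im=save('wrist','w5.png')
im=save('scene','s5.png')
cv2.imwrite('pics/s5c.png',cv2.resize(im[90:170,120:190,::-1],None,fx=7,fy=7))"
```

```text
clock: 7.85
tool_pos: [0.528, -0.2545, 0.1709]
orientation: [0.114, 0.698, -0.114, 0.698]
force: [-0.2, -0.3, -0.0]
opening: 0.0682
t 7.85 tcp [ 0.528  -0.2545  0.1709] x [ 0.  0. -1.] y [0.318 0.948 0.   ] F [-0.2 -0.3 -0. ] T [-0.    0.04 -0.02] op 0.0682 q [-0.586  0.343  0.022  1.25   0.    -0.263]
```

View pics/w5.png

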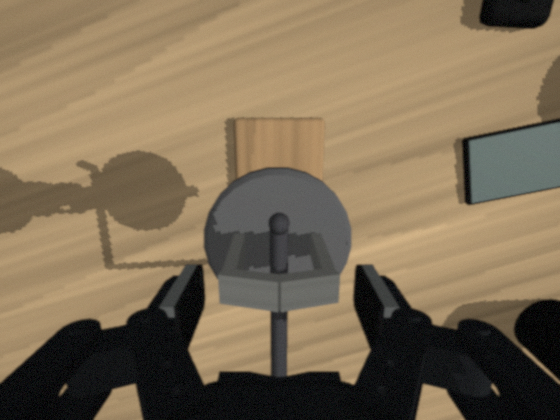

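View pics/s5c.png

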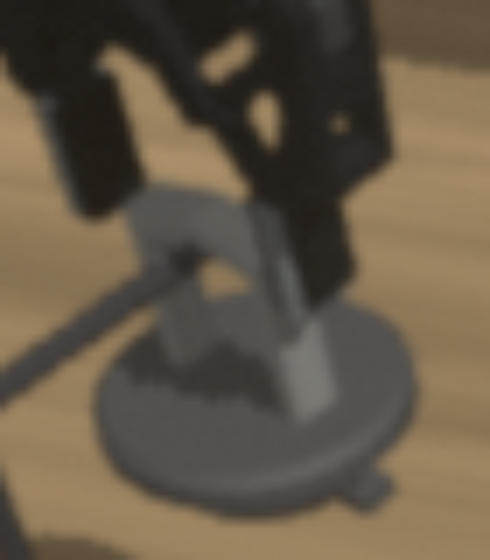

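```bash
python3 -m crank '[[[0,0,0,0,0.3],[0,0,0,0,-1],[0,0,0,0,-1],[0,0,0,0,-1],[0,0,0,0,-1],[0,0,0,0,-1],[0,0,0,0,-1],[0,0,0,0,-1]]]'; python3 -c "
from h import *
st()
im=save('wrist','w6.png')
im=save('scene','s6.png')
cv2.imwrite('pics/s6c.png',cv2.resize(im[90:170,120:190,::-1],None,fx=7,fy=7))"
```

```text
clock: 8.95
tool_pos: [0.5281, -0.2546, 0.1715]
orientation: [0.114, 0.698, -0.114, 0.698]
force: [-1.7, 0.9, 5.6]
opening: 0.0488
t 8.95 tcp [ 0.5281 -0.2546  0.1715] x [ 0.001 -0.001 -1.   ] y [ 0.318  0.948 -0.   ] F [-1.7  0.9  5.6] T [ 0.1   0.32 -0.01] op 0.0488 q [-0.586  0.343  0.023  1.25  -0.    -0.263]
```

View pics/w6.png

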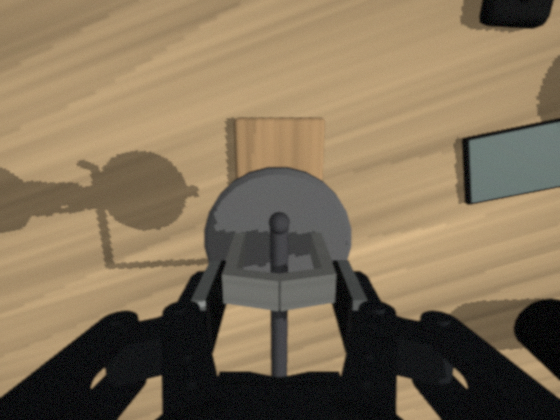

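View pics/s6c.png

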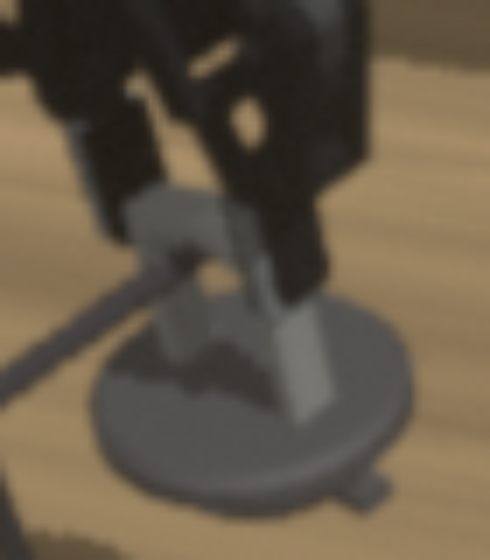

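```bash
python3 -m crank '[[[-5,0,0,0,-1],[-7,0,0,0,-1],[-8,0,0,0,-1],[-8,0,0,0,-1],[0,0,0,0,-1],[0,0,0,0,-1],[0,0,0,0,-1],[0,0,0,0,-1]]]'; python3 -c "
from h import *
st()
im=save('wrist','w7.png')
im=save('scene','s7.png')
cv2.imwrite('pics/s7c.png',cv2.resize(im[80:180,110:200,::-1],None,fx=6,fy=6))"
```

```text
clock: 10.05
tool_pos: [0.5278, -0.2544, 0.1986]
orientation: [0.114, 0.698, -0.114, 0.698]
force: [-0.1, -0.9, -2.0]
opening: 0.0488
t 10.05 tcp [ 0.5278 -0.2544  0.1986] x [-0.  0. -1.] y [0.318 0.948 0.   ] F [-0.1 -0.9 -2. ] T [ 0.01 -0.04  0.03] op 0.0488 q [-0.586  0.335  0.078  1.315  0.    -0.263]
```

View pics/w7.png

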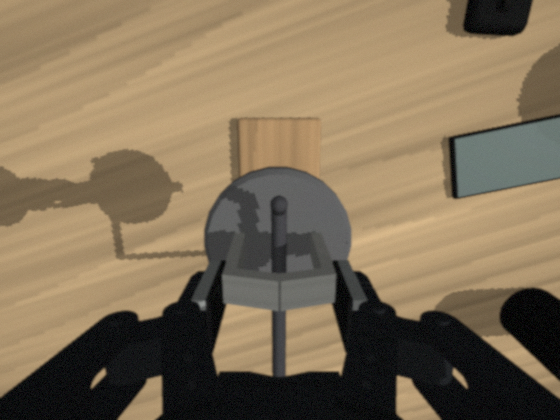

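View pics/s7c.png

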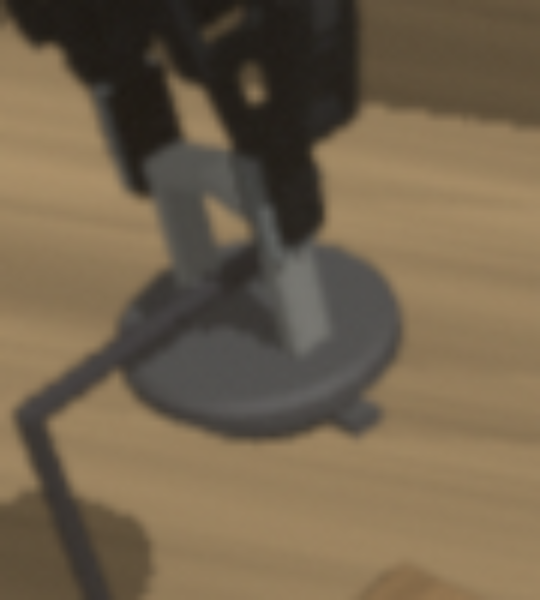

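```bash
python3 -m crank '[[[0,0,-20,0,-1],[0,0,-30,0,-1],[0,0,-30,0,-1],[0,0,-30,0,-1],[-10,0,0,0,-1],[-15,0,0,0,-1],[-15,0,0,-5,-1],[0,0,0,-10,-1]]]'
```

```text
clock: 11.15
tool_pos: [0.4258, -0.2209, 0.2413]
orientation: [0.019, 0.706, -0.021, 0.708]
force: [0.3, -0.2, -2.0]
opening: 0.0486
```

```bash
python3 -m crank '[[[0,0,0,-10,-1],[0,0,0,-10,-1],[0,0,0,-10,-1],[0,0,0,-10,-1],[0,0,0,-10,-1],[0,0,0,-10,-1],[0,0,0,-10,-1],[0,0,0,0,-1]]]';  python3 -c "
from h import *
s,M=st()
print('yaw',np.degrees(np.arctan2(M[1,1],M[0,1])))
d=np.array([.568,.184,0])-s['tool_pos'];print(M.T@d*1e3)"
```

```text
clock: 12.15
tool_pos: [0.4249, -0.2202, 0.2397]
orientation: [-0.388, 0.592, 0.387, 0.592]
force: [0.9, -0.4, -1.8]
opening: 0.0488
t 12.15 tcp [ 0.4249 -0.2202  0.2397] x [ 0.001 -0.001 -1.   ] y [-0.916  0.401 -0.002] F [ 0.9 -0.4 -1.8] T [ 0.    0.01 -0.02] op 0.0488 q [-0.646  0.115 -0.104  1.351  0.    -1.805]
yaw 156.38085552115365
[239.56847459  31.23094184 427.75072572]
```

```bash
python3 -m crank '[[[0,4,56,0,-1],[0,4,56,0,-1],[0,4,56,0,-1],[0,4,56,0,-1],[0,4,56,0,-1],[0,4,56,0,-1],[0,4,56,-1,-1],[0,3,56,0,-1]]]'
```

```text
clock: 13.15
tool_pos: [0.5745, 0.2061, 0.2394]
orientation: [-0.392, 0.588, 0.391, 0.589]
force: [0.4, -1.1, -1.2]
opening: 0.049
```

```bash
python3 -m crank '[[[0,0,40,0,-1],[0,0,33,0,-1],[0,0,0,0,-1],[0,0,0,0,-1],[0,0,0,0,-1],[0,0,0,0,-1],[0,0,0,0,-1],[0,0,0,0,-1]]]';  python3 -c "
from h import *
s,M=st()
print('yaw',np.degrees(np.arctan2(M[1,1],M[0,1])))
im=save('wrist','w8.png')
im=save('top','t8.png')
im=save('scene','s8.png')
d=np.array([.568,.184,0])-s['tool_pos'];print(M.T@d*1e3)"
```

```text
clock: 14.15
tool_pos: [0.6012, 0.271, 0.2392]
orientation: [-0.393, 0.588, 0.393, 0.588]
force: [-0.1, 0.5, -1.9]
opening: 0.0486
t 14.15 tcp [0.6012 0.271  0.2392] x [ 0.  0. -1.] y [-0.923  0.384 -0.   ] F [-0.1  0.5 -1.9] T [-0.02  0.04  0.02] op 0.0486 q [ 0.302  0.485  0.402  1.487  0.    -0.875]
yaw 157.43902023820363
[239.15376837  -2.71731641 -93.18467825]
```

View pics/w8.png

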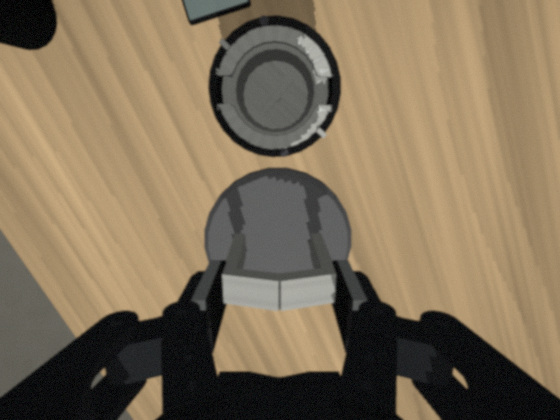

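View pics/s8.png

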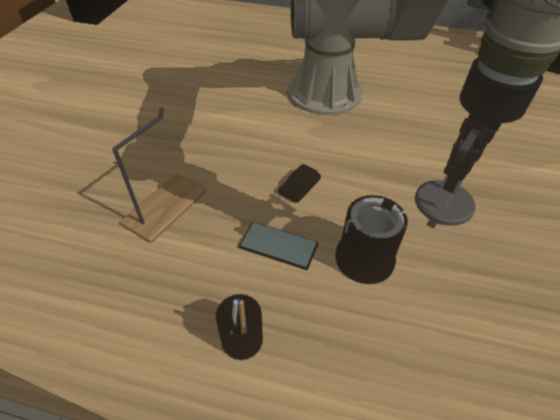

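Wrist view: the grinder mouth sits at about (275,85), with slots left and right at about (222,87) and (328,91), and the lid is held level. Now a precise fit.

Run:
```python
from h import *
im=cv2.imread('pics/w8.png')
cv2.imwrite('pics/w8c.png',cv2.resize(im[8:168,196:356],None,fx=3.7,fy=3.7,interpolation=cv2.INTER_CUBIC)[:592])
```

```text
(no output)
```

View pics/w8c.png

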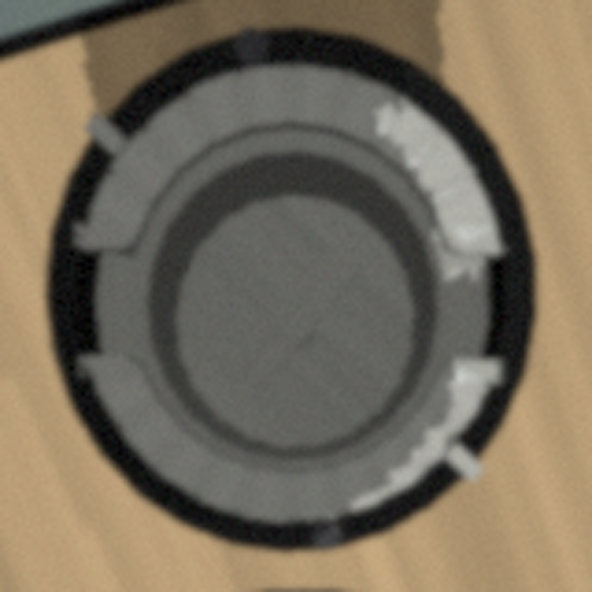

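Run:
```python
from h import *
from scipy.optimize import least_squares
c=cal('wrist'); s,M=st(); p0=s['tool_pos']
f=lambda a:np.array(a,float)/3.7+[196,8]
im=f([[75,235],[83,365],[500,250],[502,370],[95,125],[465,465],[250,43],[328,535]])
W=unproj('wrist',im[:4],.13,c)[:,:2]
print(np.round(W,4).tolist())
a=np.degrees(np.arctan2(*(W[0]+W[1]-W[2]-W[3])[::-1])); print('slot ang',a,'ctr',W.mean(0))
R_=unproj('wrist',im[4:6],.128,c)[:,:2]; d=R_[0]-R_[1]; print('rib',np.degrees(np.arctan2(d[1],d[0])),R_.mean(0))
R_=unproj('wrist',im[6:8],.12,c)[:,:2]; d=R_[0]-R_[1]; print('stud',np.degrees(np.arctan2(d[1],d[0])),R_.mean(0),np.linalg.norm(d))
# model fit: slot corners (r=47, +-11), ring top/bottom
def model(p):
    t=p[2]; u=np.array([np.cos(t),np.sin(t)]); v=np.array([-u[1],u[0]])
    q=lambda a,b:[*(p[:2]+a*u+b*v),.13]
    h=np.sqrt(47**2-11**2)/1e3
    return np.array([q(h,-.011),q(h,.011),q(-h,-.011),q(-h,.011)])
# left in image = tool -y? order by trial
def res(p):
    P=proj('wrist',model(p),c); return min((( P[list(o)]-im[:4]).ravel() for o in ([0,1,3,2],[1,0,2,3],[3,2,0,1],[2,3,1,0])),key=lambda r:(r**2).sum())
for a0 in (-23,157):
    r=least_squares(res,[.568,.184,np.radians(a0)]); print('fit',r.x[:2],np.degrees(r.x[2]),np.round(r.fun,1))
C=r.x[:2]
# circle checks
th=np.linspace(0,2*np.pi,200); ring=np.c_[C[0]+.047*np.cos(th),C[1]+.047*np.sin(th),0*th+.13]; out=np.c_[C[0]+.054*np.cos(th),C[1]+.054*np.sin(th),0*th+.13]
for g in (ring,out):
    P=(proj('wrist',g,c)-[196,8])*3.7; print('pred ext crop',np.round(P.min(0)),np.round(P.max(0)))
# lid
th=np.linspace(0,2*np.pi,200)
for dz in (-13.5,):
    for zz in (0,10):
        g=np.array([p0+M[:,1]*.044*np.cos(t)+M[:,2]*.044*np.sin(t)+np.array([0,0,(dz+zz)/1e3]) for t in th]); P=proj('wrist',g,c); print('lid',zz,P.min(0),P.max(0))
print(viewer.trace('lid','wrist')[0]['bbox'])
d=np.r_[C,0]-p0; print('d tool',np.round(M.T@d*1e3,1), 'tool yaw',np.degrees(np.arctan2(M[1,1],M[0,1])))
```

```text
t 14.3 tcp [0.6011 0.2713 0.239 ] x [ 0.  0. -1.] y [-0.924  0.383 -0.   ] F [-0.9 -0.2 -1.8] T [-0.07 -0.   -0.08] op 0.0486 q [ 0.302  0.485  0.402  1.487  0.    -0.875]
[[0.6076, 0.1537], [0.6175, 0.1784], [0.5241, 0.1915], [0.5321, 0.2149]]
slot ang -23.76626420035182 ctr [0.57032353 0.18462578]
rib -63.379280184682464 [0.57060932 0.18336524]
stud -103.11446888465126 [0.56973042 0.18337974] 0.10552112618843976
fit [0.57039989 0.18479082] -24.09627692554092 [  1.3   3.   -0.2  -3.1  -1.3  31.3   0.1 -30. ]
fit [0.57039989 0.18479082] 155.90372317975857 [  1.3   3.   -0.2  -3.1  -1.3  31.3   0.1 -30. ]
pred ext crop [75. 66.] [505. 524.]
pred ext crop [43. 28.] [537. 555.]
lid 0 [208.63885873 168.15706945] [352.60409223 302.96166273]
lid 10 [205.12257492 171.03689642] [356.27657075 311.77501723]
[200.9, 167.9, 349.5, 311.3]
d tool [239.   -4.8 -91.7] tool yaw 157.46358691417342
```

Run:
```python
from h import *
im=cv2.imread('pics/w8.png')
c=im[160:320,190:370].copy()
cc=cv2.resize(c,None,fx=4,fy=4,interpolation=cv2.INTER_CUBIC)
cal_=cal('wrist'); s,M=st(); p0=s['tool_pos']
th=np.linspace(0,2*np.pi,200)
for zz,col in ((-3.5,(0,0,255)),(-13.5,(0,255,0))):
    g=np.array([p0+M[:,1]*.044*np.cos(t)+M[:,2]*.044*np.sin(t)+np.array([0,0,zz/1e3]) for t in th]); P=(proj('wrist',g,cal_)-[190,160]+.5)*4
    cv2.polylines(cc,[P.astype(np.int32)],True,col,1)
g=[[-25,-7,44.5],[0,-7,54.5],[25,-7,44.5],[25,7,44.5],[0,7,54.5],[-25,7,44.5]]
P=(proj('wrist',[p0+M[:,1]*a/1e3+M[:,2]*b/1e3+np.array([0,0,z/1e3]) for a,b,z in g],cal_)-[190,160]+.5)*4
cv2.polylines(cc,[P.astype(np.int32)],True,(255,255,0),1)
cv2.imwrite('pics/w8l.png',cc[:600])
```

```text
t 14.35 tcp [0.6011 0.2713 0.2389] x [ 0.  0. -1.] y [-0.924  0.383 -0.   ] F [-1.  -0.3 -1.5] T [-0.02 -0.03  0.03] op 0.049 q [ 0.302  0.485  0.402  1.487  0.    -0.875]
```

View pics/w8l.png

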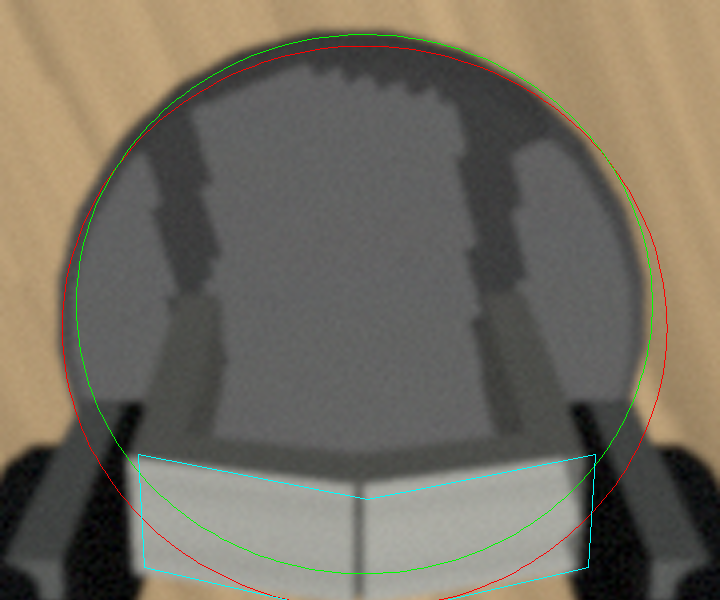

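```bash
python3 -m crank '[[[0,-1.5,-31,0.7,-1],[0,-1.5,-31,0,-1],[0,-1.5,-30,0,-1],[18,0,0,0,-1],[26,0,0,0,-1],[26,0,0,0,-1],[0,0,0,0,-1],[0,0,0,0,-1]]]';  python3 -c "
from h import *
s,M=st()
print('yaw',np.degrees(np.arctan2(M[1,1],M[0,1])))
d=np.array([.5702,.1846,.13])-s['tool_pos'];print(M.T@d*1e3)
im=save('wrist','w9.png')
im=save('top','t9.png');cv2.imwrite('pics/t9c.png',cv2.resize(im[190:280,140:260,::-1],None,fx=6,fy=6))
im=save('scene','s9.png')
cv2.imwrite('pics/s9c.png',cv2.resize(im[150:290,310:450,::-1],None,fx=4.2,fy=4.2,interpolation=cv2.INTER_CUBIC))"
```

```text
clock: 15.35
tool_pos: [0.5698, 0.1851, 0.1699]
orientation: [-0.389, 0.59, 0.389, 0.591]
force: [0.6, 0.0, -0.5]
opening: 0.0493
t 15.35 tcp [0.5698 0.1851 0.1699] x [ 0.001  0.    -1.   ] y [-0.919  0.394 -0.001] F [ 0.6  0.  -0.5] T [ 0.01 -0.03 -0.03] op 0.0493 q [ 0.18   0.368  0.055  1.257  0.    -0.985]
yaw 156.77840039077995
[39.9126893  -0.52411195 -0.27975275]
```

View pics/s9c.png

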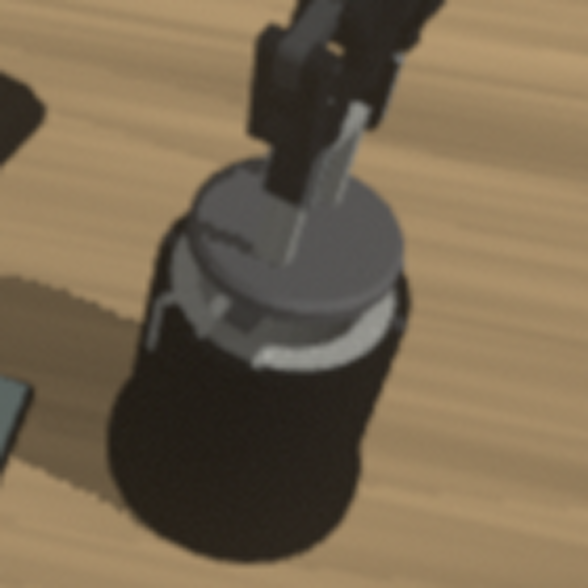

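View pics/t9c.png

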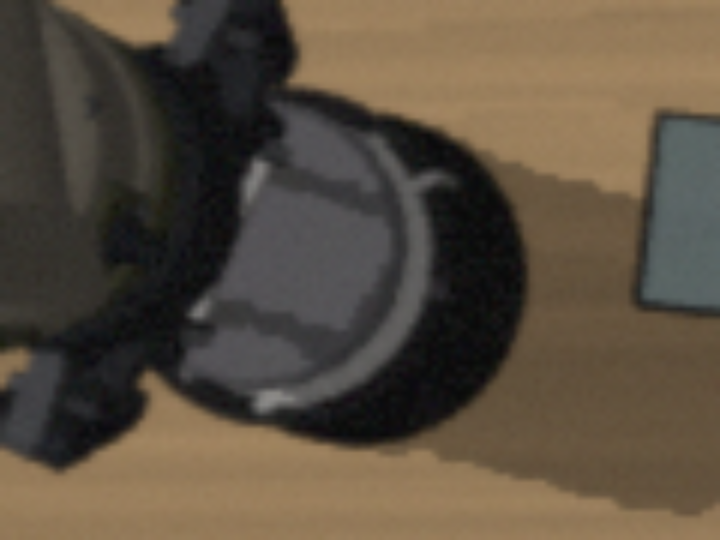

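View pics/w9.png

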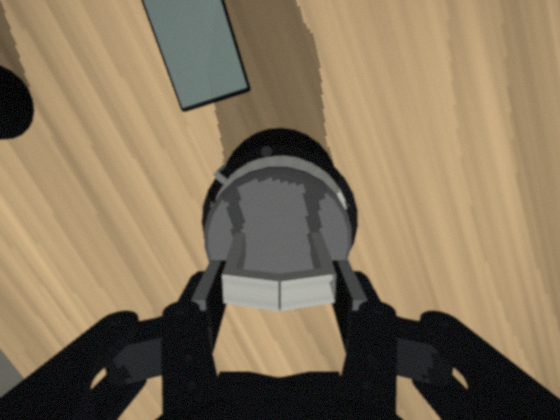

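Run:
```python
from h import *
cs=cal('scene'); th=np.linspace(0,2*np.pi,300)
im=cv2.imread('pics/s9.png')
def circ(C,r,z): return np.c_[C[0]+r*np.cos(th),C[1]+r*np.sin(th),0*th+z]
F=6
cc=cv2.resize(im[180:280,345:420],None,fx=F,fy=F,interpolation=cv2.INTER_CUBIC)
C=(.5697,.1842)
for g,col in ((circ(C,.044,.1664),(0,0,255)),(circ(C,.044,.1564),(0,255,0)),(circ(C,.047,.13),(255,255,0)),(circ(C,.054,.13),(255,0,255))):
    P=(proj('scene',g,cs)-[345,180]+.5)*F; cv2.polylines(cc,[P.astype(np.int32)],True,col,1)
cv2.imwrite('pics/s9o.png',cc)
ct=cal('top'); im=cv2.imread('pics/t9.png'); F=7
cc=cv2.resize(im[195:275,145:245],None,fx=F,fy=F,interpolation=cv2.INTER_CUBIC)
C=(.5666,.1842)
for g,col in ((circ(C,.044,.1664),(0,0,255)),(circ(C,.044,.1564),(0,255,0)),(circ(C,.047,.13),(255,255,0)),(circ(C,.054,.13),(255,0,255))):
    P=(proj('top',g,ct)-[145,195]+.5)*F; cv2.polylines(cc,[P.astype(np.int32)],True,col,1)
cv2.imwrite('pics/t9o.png',cc)
```

```text
(no output)
```

View pics/s9o.png

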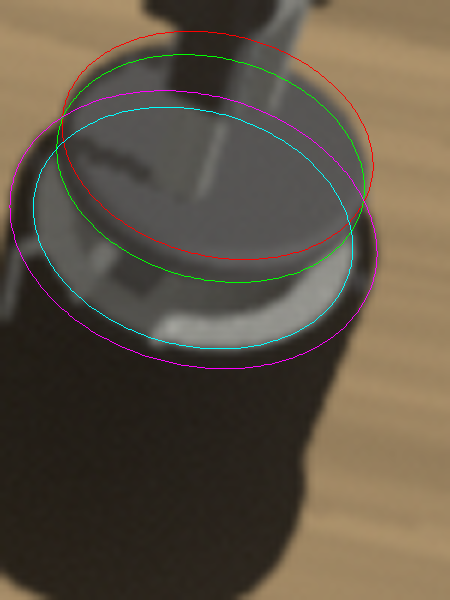

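View pics/t9o.png

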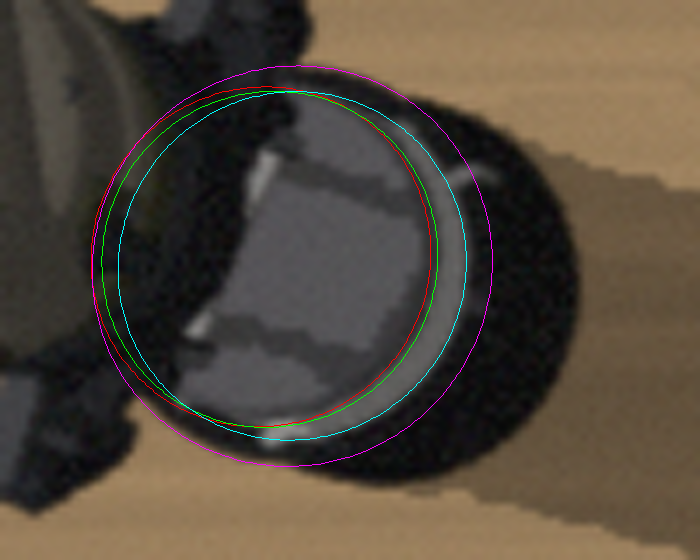

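```bash
python3 -m crank '[[[4,0,0,0,-1],[3,0,0,0,-1],[2,0,0,0,-1],[2,0,0,0,-1],[2,0,0,0,-1],[1,0,0,0,-1],[0,0,0,0,-1],[0,0,0,0,-1]]]';  python3 -c "
from h import *
s,M=st()
print('yaw',np.degrees(np.arctan2(M[1,1],M[0,1])))
im=save('scene','s10.png')
cv2.imwrite('pics/s10c.png',cv2.resize(im[150:290,310:450,::-1],None,fx=4.2,fy=4.2,interpolation=cv2.INTER_CUBIC))"
```

```text
clock: 16.5
tool_pos: [0.5694, 0.1849, 0.155]
orientation: [-0.389, 0.59, 0.389, 0.59]
force: [0.5, 0.6, -0.6]
opening: 0.0488
t 16.5 tcp [0.5694 0.1849 0.155 ] x [ 0.  0. -1.] y [-0.919  0.394 -0.   ] F [ 0.5  0.6 -0.6] T [ 0.   -0.    0.04] op 0.0488 q [ 0.18   0.374  0.027  1.224  0.    -0.985]
yaw 156.7730044961612
```

View pics/s10c.png

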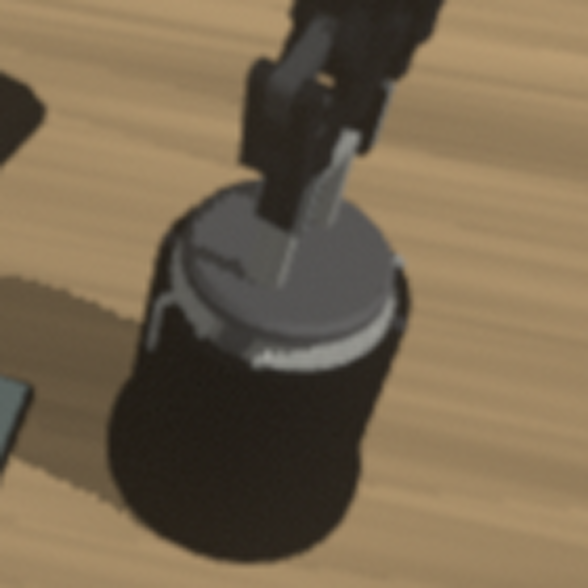

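```bash
python3 -m crank '[[[2,0,0,0,-1],[2,0,0,0,-1],[2,0,0,0,-1],[2,0,0,0,-1],[1,0,0,0,-1],[0,0,0,0,-1],[0,0,0,0,-1],[0,0,0,0,-1]]]';  python3 -c "
from h import *
s,M=st()
print('yaw',np.degrees(np.arctan2(M[1,1],M[0,1])))
im=save('scene','s11.png')
cv2.imwrite('pics/s11c.png',cv2.resize(im[150:290,310:450,::-1],None,fx=4.2,fy=4.2,interpolation=cv2.INTER_CUBIC))"
```

```text
clock: 17.55
tool_pos: [0.5695, 0.1849, 0.146]
orientation: [-0.389, 0.59, 0.389, 0.591]
force: [0.2, -0.0, -1.1]
opening: 0.0494
t 17.55 tcp [0.5695 0.1849 0.146 ] x [ 0.  0. -1.] y [-0.919  0.394 -0.   ] F [ 0.2 -0.  -1.1] T [ 0.   -0.03 -0.03] op 0.0494 q [ 0.18   0.377  0.01   1.203  0.    -0.985]
yaw 156.77045537073496
```

View pics/s11c.png

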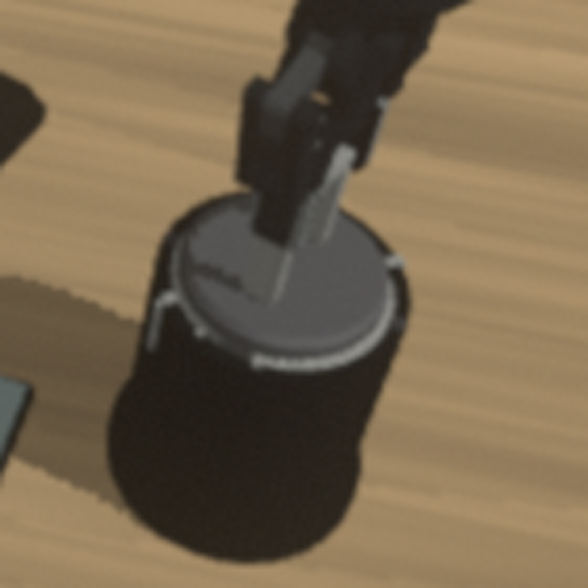

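```bash
python3 -m crank '[[[1,0,0,0,-1],[0.5,0,0,0,-1],[0.5,0,0,0,-1],[0.5,0,0,0,-1],[0,0,0,0,-1],[0,0,0,0,-1],[0,0,0,0,-1],[0,0,0,0,-1]]]';  python3 -c "
from h import *
st()"
```

```text
clock: 18.6
tool_pos: [0.5695, 0.1849, 0.1441]
orientation: [-0.389, 0.59, 0.389, 0.591]
force: [-1.0, -1.2, 6.1]
opening: 0.0489
t 18.6 tcp [0.5695 0.1849 0.1441] x [ 0.001  0.    -1.   ] y [-0.919  0.394 -0.001] F [-1.  -1.2  6.1] T [-0.11  0.75  0.03] op 0.0489 q [ 0.18   0.378  0.006  1.198  0.    -0.986]
```

```bash
python3 -c "
from h import *
im=save('scene','s12.png')
cv2.imwrite('pics/s12c.png',cv2.resize(im[180:250,340:420,::-1],None,fx=8,fy=8,interpolation=cv2.INTER_CUBIC))
im=save('wrist','w12.png');cv2.imwrite('pics/w12c.png',cv2.resize(im[120:320,180:380,::-1],None,fx=3,fy=3,interpolation=cv2.INTER_CUBIC))
st()"
```

```text
t 18.7 tcp [0.5695 0.1849 0.1441] x [ 0.001  0.    -1.   ] y [-0.919  0.394 -0.001] F [-1.7 -1.7  5.4] T [-0.06  0.73  0.06] op 0.049 q [ 0.18   0.378  0.006  1.198  0.    -0.986]
```

View pics/s12c.png

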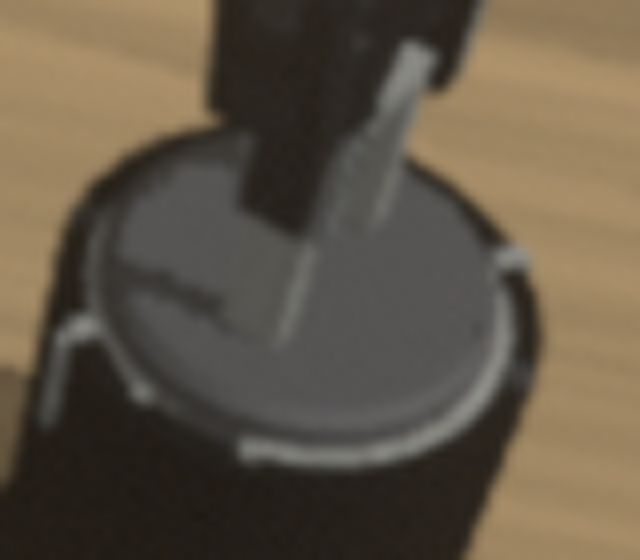

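View pics/w12c.png

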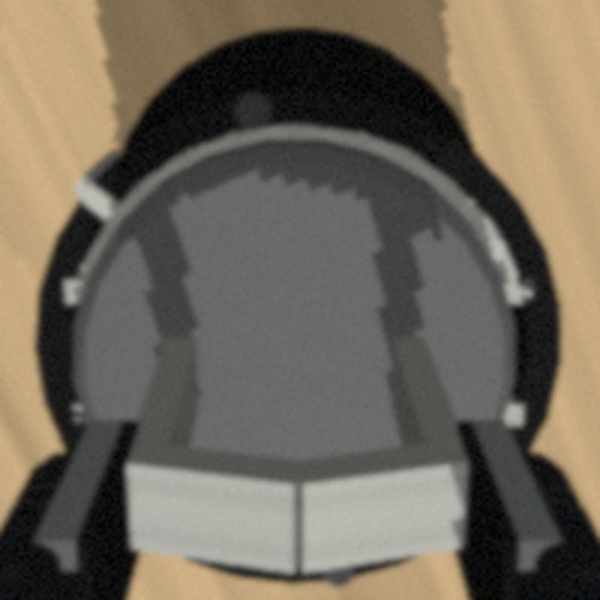

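```bash
python3 -m crank '[[[0.4,0,0,0,-1],[0.4,0,0,0,-1],[0,0,0,0,-1],[0,0,0,0,-1],[0,0,0,0,-1],[0,0,0,0,-1],[0,0,0,0,-1],[0,0,0,0,-1]]]';  python3 -c "
from h import *
st()"
```

```text
clock: 19.7
tool_pos: [0.5696, 0.1849, 0.144]
orientation: [-0.389, 0.59, 0.389, 0.591]
force: [-2.6, -2.0, 9.1]
opening: 0.0486
t 19.7 tcp [0.5696 0.1849 0.144 ] x [ 0.001  0.    -1.   ] y [-0.919  0.394 -0.001] F [-2.6 -2.   9.1] T [-0.11  0.94  0.09] op 0.0486 q [ 0.18   0.377  0.005  1.197  0.    -0.986]
```

```bash
python3 -m crank '[[[0,0,0,3,-1],[0,0,0,3,-1],[0,0,0,4,-1],[0,0,0,5,-1],[0,0,0,5,-1],[0,0,0,0,-1],[0,0,0,0,-1],[0,0,0,0,-1]]]';  python3 -c "
from h import *
s,M=st()
print('yaw',np.degrees(np.arctan2(M[1,1],M[0,1])))
im=save('wrist','w13.png');cv2.imwrite('pics/w13c.png',cv2.resize(im[120:320,180:380,::-1],None,fx=3,fy=3,interpolation=cv2.INTER_CUBIC))
im=save('scene','s13.png')
cv2.imwrite('pics/s13c.png',cv2.resize(im[180:250,340:420,::-1],None,fx=8,fy=8,interpolation=cv2.INTER_CUBIC))"
```

```text
clock: 20.7
tool_pos: [0.5695, 0.1851, 0.144]
orientation: [-0.281, 0.648, 0.281, 0.649]
force: [-3.1, -0.7, 8.7]
opening: 0.0488
t 20.7 tcp [0.5695 0.1851 0.144 ] x [ 0.001  0.001 -1.   ] y [-0.729  0.684 -0.001] F [-3.1 -0.7  8.7] T [0.07 0.94 0.26] op 0.0488 q [ 0.18   0.377  0.005  1.197  0.    -0.637]
yaw 136.80734237777924
```

View pics/w13c.png

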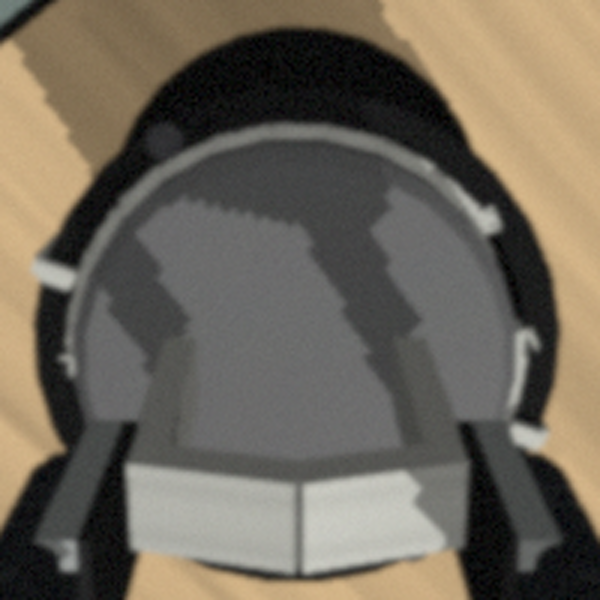

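View pics/s13c.png

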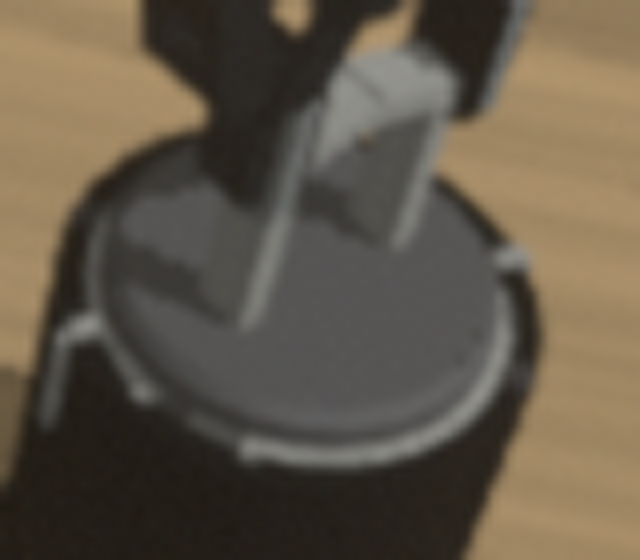

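```bash
python3 -m crank '[[[0,0,0,5,-1],[0,0,0,5,-1],[0,0,0,5,-1],[0,0,0,4,-1],[0,0,0,1,-1],[0,0,0,0,-1],[0,0,0,0,-1],[0,0,0,0,-1]]]';  python3 -c "
from h import *
s,M=st()
print('yaw',np.degrees(np.arctan2(M[1,1],M[0,1])))
im=save('wrist','w14.png');cv2.imwrite('pics/w14c.png',cv2.resize(im[120:320,180:380,::-1],None,fx=3,fy=3,interpolation=cv2.INTER_CUBIC))
im=save('scene','s14.png')
cv2.imwrite('pics/s14c.png',cv2.resize(im[170:250,340:420,::-1],None,fx=7,fy=7,interpolation=cv2.INTER_CUBIC))
save('top','t14.png')"
```

```text
clock: 21.8
tool_pos: [0.5699, 0.1852, 0.144]
orientation: [-0.164, 0.687, 0.164, 0.689]
force: [-2.5, -1.6, 8.9]
opening: 0.0492
t 21.8 tcp [0.5699 0.1852 0.144 ] x [ 0.002  0.001 -1.   ] y [-0.451  0.892 -0.   ] F [-2.5 -1.6  8.9] T [0.1  0.58 0.33] op 0.0492 q [ 0.18   0.378  0.005  1.196  0.    -0.288]
yaw 116.8161094782274
```

View pics/w14c.png

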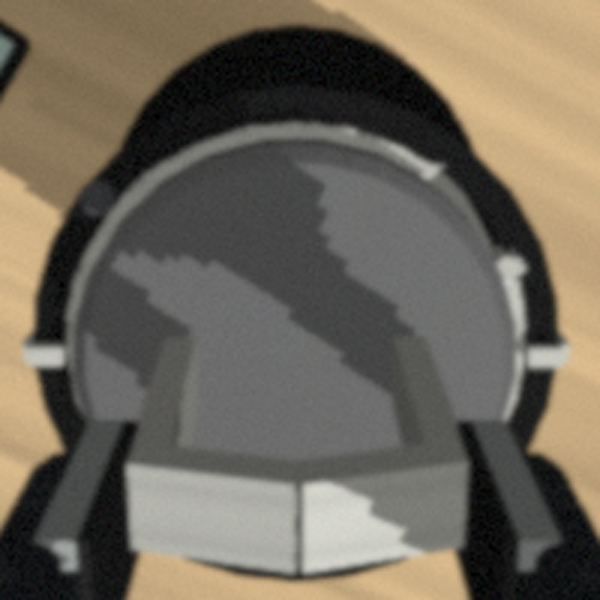

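View pics/s14c.png

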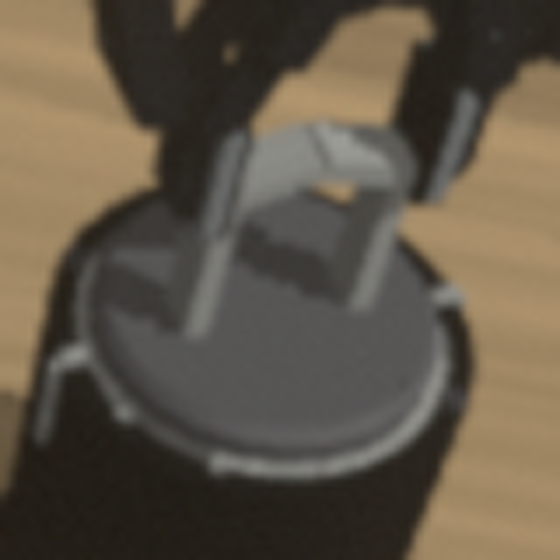

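```bash
python3 -m crank '[[[0,0,0,0,-1],[0,0,0,0,-1],[0,0,0,0,-1],[0,0,0,0,-1],[0,0,0,0,-1],[0,0,0,0,-1],[0,0,0,0,-1],[0,0,0,0,-1]]]';  python3 -c "
from h import *
s,M=st()
print('yaw',np.degrees(np.arctan2(M[1,1],M[0,1])))
im=save('wrist','w15.png');a=cv2.imread('pics/w14.png')[...,::-1]
print('diff',np.abs(a.astype(int)-im).mean(), np.abs(a.astype(int)-im)[150:320,200:360].mean())
save('scene','s15.png')"
```

```text
clock: 22.95
tool_pos: [0.5699, 0.1852, 0.144]
orientation: [-0.164, 0.687, 0.164, 0.689]
force: [-2.0, -1.0, 8.3]
opening: 0.0486
t 22.95 tcp [0.5699 0.1852 0.144 ] x [ 0.002  0.001 -1.   ] y [-0.451  0.892 -0.   ] F [-2.  -1.   8.3] T [0.09 0.64 0.36] op 0.0486 q [ 0.18   0.378  0.005  1.196  0.    -0.288]
yaw 116.81884811975591
diff 2.4300963718820863 2.694767156862745
```

View pics/s15.png

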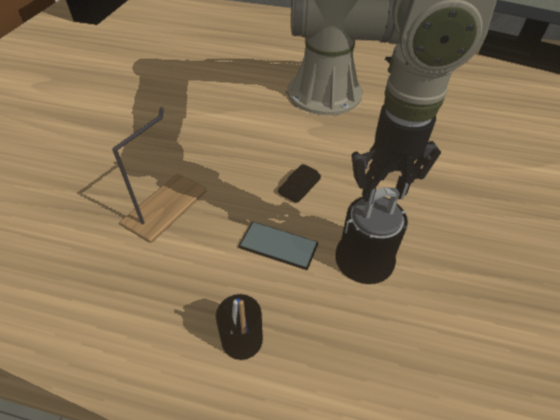

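The view is steady: the lid is on the grinder and held, and the mouse (300,183), phone (279,245) and pen pot (240,326) have not moved.

```bash
python3 -c "
from cell import env
print(env.hand_in())"
```

```text
the job is handed in; nothing more can be done
None
```

The job is handed in at about 23 s of the 48 s, with the lid flush in the grinder, turned to the half-way ribs and still gripped. `hand_in` gave no verdict.

**What I did:** I raised the lid 27 mm, drew it 110 mm off the prong, and lowered it with its lugs through the slots until it met the rim. Then I twisted it about 40° clockwise (40.1° is nominal for half way).

**Last checks:**
- **Angle:** in the wrist image both ribs line up with the handle. The tool's heading is 116.8°, against 116.6° estimated for half way, so the lid is well short of the lock.
- **Hold:** pose, force and opening did not change over a 1 s wait. The arm presses down with about 9 N, and the spring and friction push back with about 0.35 N m.
- **Other things:** the mouse, phone and pen pot are where they were.

**What went wrong or disagreed:**
- **First grip:** it was too shallow, because the fingertips sat about 27 mm higher than the TCP suggested. When I went deeper with the fingers barely open, the lid tipped a little on the hook with about 10 N on it. It hung level again after I opened wider and regripped.
- **Cameras:** the top and scene views disagreed by 2–3 mm about where the lid was over the mouth. I relied on the wrist view, and the lid met no resistance until about 2 mm of travel was left, where I expected the rim.
- **Wrist moment:** it read 0.6–0.9 N m while pressing, so the lid may be tilted by about 1°. It looks flush in the pictures.
- **Ring angle:** I could not read the switch ring directly, so the half-way position rests on the images and the tool's heading.

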